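# Take the long divider out of the cutlery caddy

## Task

The long wooden divider, the one with the tab, has to come out of the cutlery caddy for washing: draw it up out of its slots by its tab, then tilt it and bring it out one end first through the opening in the caddy's top, which is too short for it to pass level. Finish while still holding the divider, level and still, a few centimetres clear above the opening. Leave the caddy standing where it is with the short divider in it, and the glasses, the measure and the salt pot too.

Things in the scene. Friction and masses are not known exactly. Their poses are not given: they have to be found in the camera images.
- caddy: Cutlery caddy, a loose wooden box of about 2 kg with a steel rim plate on top, 326 (x) x 166 (y) x 104 (z) mm. Origin at the centre of its underside, x along its length (roughly away from the robot), z up. Inside it is 310 x 150 mm, the floor's top 6 mm up. The rim plate covers the top from 100 to 104 mm up, except for an opening, and overhangs the inside by 55 mm at each end
- mouth (a point): Centre of the rectangular opening in the caddy's rim plate, 200 (along the caddy's x) x 125 (y) mm, level with the plate's upper face, 104 mm above the caddy's underside; axes as the caddy's
- slot (a point): Middle of the caddy's floor. Two cross-pieces stand on the floor, 58 mm from here toward the caddy's +x and -x, 10 mm thick, tops 20 mm above the floor. Each has two slots 12.5 mm wide, open upward and down to the floor, 16 mm to either side (caddy's y = -16 and +16 mm). The long divider stands in one pair of slots, the short one in the other; which is which changes
- divider: Loose wooden divider, an upside-down T, 10 mm thick (y), 0.1 kg: a strip 240 long (x) x 36 high (z) mm, with a flat tab 56 mm long on the middle of its top edge, up to 84 mm above the lower edge. Origin: middle of the lower edge. At the start it stands on the caddy's floor along the caddy's x, within 8 mm of the middle, tab top 14 mm below the rim's upper face, ends hidden under the rim
- divider_tab (a point): Point to grip: middle of the divider's tab, 68 mm above the divider's lower edge, 16 mm below the tab's top; the tab is 10 mm thick along the divider's y. Axes as the divider's
- divider_mid (a point): Centre of the divider's strip, 18 mm above its lower edge
- end_far (a point): Middle (half-way up) of the strip's end face at the divider's +x, 120 mm from its centre: the end away from the robot
- end_near (a point): The same at the divider's -x: the end toward the robot
- salt_pot: Round wooden lidded salt pot, 70 mm wide, 67 mm high, beside the caddy; origin at the centre of its underside
- glass_a: Short glass tumbler, 76 mm wide, 86 mm high, beside the caddy on the same side as the salt pot (left); origin at the centre of its underside
- glass_b: Short glass tumbler, 76 mm wide, 86 mm high, on the other side of the caddy (right); origin at the centre of its underside
- measure: Steel bar measure, waisted, 41 mm wide, 97 mm high, on the right of the caddy; origin at the centre of its underside
- spare: Short plain wooden divider that stays in the caddy: a strip 180 long (x) x 34 high (z) x 10 thick (y) mm without a tab, standing in the other pair of slots, 32 mm beside the long one, its top 40 mm above the caddy's underside. Origin: middle of the lower edge
There are look-alikes about, which are no part of the job. What is shaped like the spare but yellow is not meant.

How it is judged:
By the outcome, as a careful person would: the job done as asked, in the order asked, and still so for the second after the job is handed in, while the arm keeps its last pose, push and grip.
It also fails if it takes over 42 s, if anything falls off the work surface, if the arm or the gripper's body presses on something with over 40 N, if the wrist force passes 120 N, or if a joint passes its speed limit or range.

## Robot

A 6-joint arm with a two-finger parallel gripper is mounted at the origin on a cart in front of the work surface, level with it; the furniture and walls round the work are solid. World frame = base frame: x ahead of the robot, y to its left, z up, the work surface at z = 0. Lengths are in m, angles in rad, forces in N, time in s.
With the tool pointing down it reaches from about 0.25 to 0.725 m from the base axis. Payload 4 kg.
Tool frame: the origin (TCP) lies at the very end of the fingers, on their centre line; the grasp point (between the pads) lies bot.grasp_offset behind it (bot.grasp_offset is the distance from the TCP to the grasp point, in m); z points along the fingers, y is the direction in which the jaws open and shut (so a half turn about z gives the same grasp; the last joint's range is limited). The gripper opens to 85 mm and grips with 20 to 120 N. Pads are 22 mm wide; open, the fingers measure 114 mm over their backs; the gripper's body (76 mm by 85 mm) begins 54 mm behind the grasp point. The pads swing forward as they close: fully open they stand 13 mm farther back than shut.
Start: joints at [0, 0.241, 0.005, 1.335, 0, 1.571], TCP at [0.5, -0, 0.231] pointing down, gripper open.
Joint ranges: [-2.72, 2.72], [-1.05, 1.87], [-1.09, 1.28], [-1.99, 2.15], [-1.42, 1.44], [-3.14, 3.14]. Speed limits (rad/s): [2.79, 2.79, 3.14, 3.14, 3.14, 3.14].

## Interface

Orientations are given as a unit quaternion [x, y, z, w].
In Python, from workcell import bot gives the robot as it stands. The module is installed in compiled form; this text tells all that it offers.
- The arm moves only by the shell command python3 -m jog 'ROWS' [OPENING]. ROWS is JSON, a list that holds one entry, the list of rows, each a list of 6 numbers: the shift along the tool's x, y, z in m, then the turn, a rotation vector about the tool's x, y, z in degrees. In form: [[[dx, dy, dz, wx, wy, wz], ...]]. A call has 1 to 12 rows; each row shifts and turns the pose as measured when the row begins, along the tool's axes as they then stand; what a row does not reach is not made up. A row lasts 1/8 s, in which the tool goes at most 62.5 mm and 10.7 degrees, less where a joint would pass 70% of its speed; a pose out of reach is approached as far as the arm can. A call is refused whole if a number of a shift passes 0.0625 or a number of a turn 10.7, either way. A call with a gripper value outside its range is refused whole. OPENING is the finger opening in m, from 0 to 0.0854, set as the call begins (- or left out, the last holds). The fingers move at their own pace and stop on an object; the grip force is fixed at half the most. Time passes only in rows, so rows that do not move let the fingers close. It gives the time, the measured TCP pose, the force and the opening at its end, in the units of the state.
- bot.get_obs(): the state, without advancing time (a new reading comes with each control period).
- bot.camera(name): name is "scene" or "side" or "wrist"; returns a dict with "pixels" (384x512x3 uint8, red, green, blue), "fx", "fy", "cx", "cy" (pixels), "k1" (the pictures are not rectified: a ray, as slopes to the right and down, at radius r is drawn at 1 + k1 r^2 times it, then the intrinsics apply), "rvec" (rotation vector, rad) and "tvec" (3), from world to camera coordinates, as OpenCV has them. Camera axes: x right, y down, z forward; pixel columns grow to the right and rows downward; lengths in m; the calibration is good to about 2 mm. A picture is of the moment at which its call begins. There is no depth.
- bot.job_done(): hands the job in, once; it reports no verdict.
The state is a dict: "clock": time; "joint_pos": joint angles; "joint_vel": joint speeds; "tau": joint torques, N m; "eef_pos": TCP position; "tool_rot": TCP orientation; "ft_force": force on the tool from outside, world axes, zero at the start; "ft_torque": the same for the moment, N m; "grip_width": finger opening in m.
Only numpy, scipy, OpenCV 4.12 (cv2) and the standard library are available. Lean on these libraries where they do the work, as an engineer would, in place of code of your own. Each camera call takes 0.05 s, during which the arm holds its last target. There are 200 camera calls.

## Working session

There is one attempt and no reset: what is moved stays moved. The work goes in short steps, Python scripts to look and compute and a shell command to move; the robot and the scene stay as the last step left them, time stands still between calls to the robot, and variables do not carry over. Pictures are saved under pics/ and viewed, on a budget of 10 in all, crops included, one or two more only if the job needs it, and the job is handed in when it is done.

```bash
mkdir -p pics; cat > h.py <<'E'
import numpy as np, cv2
from workcell import bot
from scipy.spatial.transform import Rotation as R
def snap(n):
    c=bot.camera(n); c['R']=R.from_rotvec(np.array(c['rvec']).ravel()).as_matrix(); c['t']=np.array(c['tvec']).ravel(); return c
def ray(c,u,v):
    d=np.array([(u-c['cx'])/c['fx'],(v-c['cy'])/c['fy']]); s=d.copy()
    for _ in range(20): s=d/(1+c['k1']*(s@s))
    return -c['R'].T@c['t'], c['R'].T@np.array([s[0],s[1],1])
def onz(c,u,v,z):
    o,d=ray(c,u,v); return o+d*(z-o[2])/d[2]
def proj(c,p):
    q=c['R']@np.array(p)+c['t']; s=q[:2]/q[2]; s=s*(1+c['k1']*(s@s)); return s*[c['fx'],c['fy']]+[c['cx'],c['cy']]
E
python3 - <<'E'
from h import *
import pickle
ims=[]
for n in('scene','side','wrist'):
    c=snap(n); pickle.dump(c,open(n+'.pkl','wb')); print(n,-c['R'].T@c['t'],c['R'][2])
    ims.append(c['pixels'][:,:,::-1])
for n,i in zip('abc',ims): cv2.imwrite(f'pics/{n}.png',i)
cv2.imwrite('pics/all.png',cv2.resize(np.vstack([np.hstack(ims[:2]),np.hstack([ims[2],ims[2]*0])]),(800,600)))
print(bot.get_obs(),bot.grasp_offset)
E
```

```text
scene [-0.18136027 -0.17160307  0.57767871] [ 0.83067586  0.16645347 -0.53129169]
side [0.70993696 0.65394369 0.81075194] [-0.14182833 -0.67233618 -0.72653202]
wrist [0.49956708 0.07894452 0.37369278] [-0.00210302 -0.30665647 -0.95181794]
{'clock': 0.15, 'joint_pos': array([1.96529291e-06, 2.41259674e-01, 3.99396381e-03, 1.33523897e+00,
       2.66969040e-05, 1.57079406e+00]), 'joint_vel': array([-0.00015781,  0.00101755,  0.00231146, -0.00093649, -0.00075253,
        0.00014577]), 'tau': array([-1.62746033e-03, -3.72633219e+01,  2.52638429e+01,  1.23480460e-02,
       -1.30651040e-05,  1.49362950e-05]), 'eef_pos': array([4.99485336e-01, 9.08414536e-06, 2.30592466e-01]), 'tool_rot': array([ 7.07105037e-01,  7.07108010e-01, -5.94553814e-04, -6.13431548e-04]), 'ft_force': array([-0.89617089,  0.27146526,  0.22986781]), 'ft_torque': array([-0.01222368,  0.01736704, -0.01688188]), 'grip_width': 0.08524625582231192} 0.0187
```

View pics/all.png

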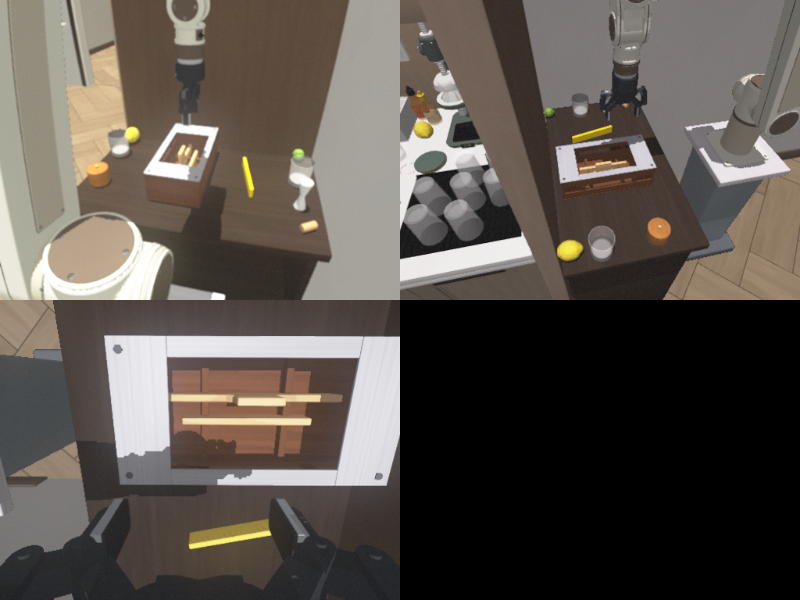

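The wrist view (half-scale) shows two strips in the caddy. The upper one (171–342, 398) carries a block at (237–285, 402), and the lower one (183–310, 421) is plain. A yellow strip lies outside the caddy at (230, 535) and is the decoy. I'll confirm the tabbed one in an enlarged crop.

```bash
python3 - <<'E'
from h import *
i=cv2.imread('pics/c.png')
g=i[30:250,120:512]
cv2.imwrite('pics/crop.png',cv2.resize(g,None,fx=2,fy=2,interpolation=cv2.INTER_CUBIC))
h=cv2.cvtColor(i,cv2.COLOR_BGR2HSV)
m=cv2.inRange(h,(10,60,150),(28,200,255)); m[250:]=0
n,l,s,ce=cv2.connectedComponentsWithStats(m)
for k in range(1,n):
    if s[k][4]>60: print(s[k],ce[k])
w=cv2.inRange(h,(0,0,150),(180,50,255)); w[250:]=0
cv2.imwrite('pics/w.png',w)
for c in cv2.findContours(w,cv2.RETR_CCOMP,cv2.CHAIN_APPROX_SIMPLE)[0]:
    if cv2.contourArea(c)>2000: print(cv2.contourArea(c),cv2.approxPolyDP(c,8,True).reshape(-1,2).tolist())
E
```

```text
[   0    0   60   61 2194] [24.11075661 23.39744758]
[55  0 15 15 97] [63.60824742  4.73195876]
[  20   19   58   55 1370] [52.87518248 49.1080292 ]
[316 109  24   7  64] [327.75  113.125]
[219 120  81  16 874] [257.90617849 125.25629291]
[304 121 107  16 957] [360.98955068 126.84639498]
[ 233  149  166   15 1520] [310.13618421 155.60723684]
[ 81 183  18  18 178] [ 91.66292135 191.03932584]
[ 60 192  44  36 779] [ 83.70988447 210.59306804]
[ 46 205  22  19  97] [ 56.72164948 212.86597938]
[ 32 209  42  19 210] [ 48.49047619 220.14761905]
31892.0 [[133, 46], [150, 201], [217, 186], [214, 72], [459, 73], [431, 218], [322, 217], [278, 236], [494, 236], [511, 173], [511, 47]]
```

View pics/crop.png

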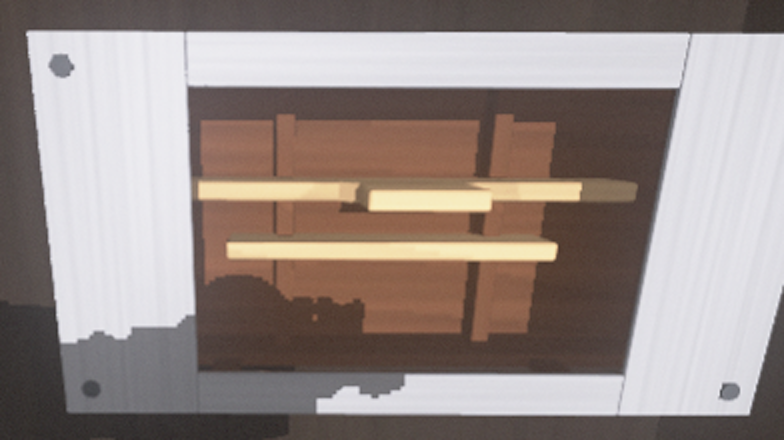

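The crop confirms it. The upper strip carries the tab, with its top face at crop (369–490, 190–211), and runs on under the rim. The lower strip (227–556, 250) is the short plain spare. The rim opening's corners are at crop (188,87), (679,87), (624,376) and (197,374).

```bash
python3 - <<'E'
from h import *
import pickle
c=pickle.load(open('wrist.pkl','rb'))
f=lambda p,z: print(p,z,onz(c,120+p[0]/2-.25,30+p[1]/2-.25,z).round(4))
print('open');[f(p,.104) for p in[(188,87),(679,87),(624,376),(197,374)]]
print('outer');[f(p,.104) for p in[(28,31),(68,414),(750,415)]]
print('tab top');[f(p,.09) for p in[(368,190),(490,190),(370,211),(490,211)]]
print('spare');[f(p,.04) for p in[(227,241),(556,242),(227,259),(556,260)]]
print('strip');[f(p,.042) for p in[(198,180),(635,182),(198,199)]]
E
```

```text
open
(188, 87) 0.104 [0.4655 0.0976 0.104 ]
(679, 87) 0.104 [0.6645 0.0973 0.104 ]
(624, 376) 0.104 [ 0.6644 -0.0284  0.104 ]
(197, 374) 0.104 [ 0.4645 -0.0275  0.104 ]
outer
(28, 31) 0.104 [0.403  0.1182 0.104 ]
(68, 414) 0.104 [ 0.402  -0.0481  0.104 ]
(750, 415) 0.104 [ 0.7277 -0.0484  0.104 ]
tab top
(368, 190) 0.09 [0.5427 0.0556 0.09  ]
(490, 190) 0.09 [0.5974 0.0555 0.09  ]
(370, 211) 0.09 [0.5441 0.0463 0.09  ]
(490, 211) 0.09 [0.5984 0.0462 0.09  ]
spare
(227, 241) 0.04 [0.4753 0.0245 0.04  ]
(556, 242) 0.04 [0.6533 0.0239 0.04  ]
(227, 259) 0.04 [0.4751 0.0147 0.04  ]
(556, 260) 0.04 [0.6547 0.0141 0.04  ]
strip
(198, 180) 0.042 [0.461  0.0568 0.042 ]
(635, 182) 0.042 [0.689  0.0556 0.042 ]
(198, 199) 0.042 [0.4607 0.047  0.042 ]
```

Caddy centre is about (0.565, 0.035) with almost no yaw. Tab centre is about (0.571, 0.051). I'll move over the tab, turn the jaws across it and part-close the fingers so they fit the opening.

```bash
python3 -m jog '[[[0.017,0.024,0,0,0,0],[0.017,0.024,0,0,0,0],[0.017,0.024,0,0,0,0],[0,0,0,0,0,-10],[0,0,0,0,0,-10],[0,0,0,0,0,-10],[0,0,0,0,0,-10],[0,0,0,0,0,-10],[0,0,0,0,0,-10],[0,0,0,0,0,-10],[0,0,0,0,0,-10],[0,0,0,0,0,-10]]]' 0.04
python3 -c "
from h import *
o=bot.get_obs();print(R.from_quat(o['tool_rot']).as_matrix().round(3),o['joint_pos'])
c=snap('wrist');cv2.imwrite('pics/w2.png',c['pixels'][:,:,::-1]); print(proj(c,[.571,.051,.09]))
import pickle;pickle.dump(c,open('w2.pkl','wb'))"
```

```text
clock: 1.65
eef_pos: [0.5706, 0.0525, 0.2238]
tool_rot: [-0.026, 1.0, -0.0, -0.007]
ft_force: [1.5, -0.2, 0.3]
grip_width: 0.0403
[[-0.999 -0.052 -0.015]
 [-0.052  0.999 -0.001]
 [ 0.015 -0.001 -1.   ]] [9.16750789e-02 4.02290863e-01 2.12492753e-01 1.39590221e+00
 4.07447247e-05 3.95585464e-02]
[253.14047216 188.55170593]
```

View pics/w2.png

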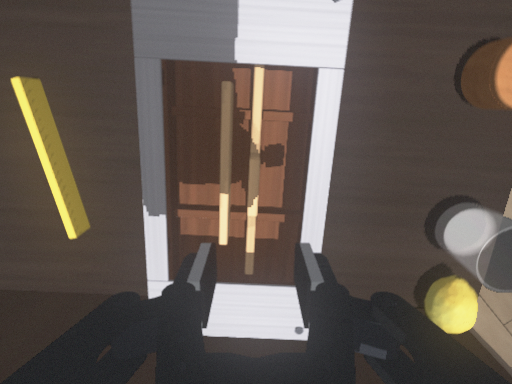

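The picture agrees: the tab at (253, 155–212) straddles the projected target (253, 188), between the fingers at (203, 280) and (310, 275). I'll square up the tool and descend.

```bash
python3 -m jog '[[[0,-0.001,0,0,-0.9,3],[0,0,0,0,0,0],[0,0,0.04,0,0,0],[0,0,0.04,0,0,0],[0,0,0.03,0,0,0],[0,0,0.02,0,0,0],[0,0,0,0,0,0]]]' 0.04
python3 -c "
from h import *
o=bot.get_obs();print(o['eef_pos'],R.from_quat(o['tool_rot']).as_matrix().round(3))"
```

```text
clock: 2.58
eef_pos: [0.5709, 0.0515, 0.0894]
tool_rot: [0.003, 1.0, -0.0, -0.0]
ft_force: [0.9, -0.0, 0.7]
grip_width: 0.0399
[0.57086653 0.05145944 0.08942826] [[-1.     0.006 -0.   ]
 [ 0.006  1.    -0.001]
 [ 0.    -0.001 -1.   ]]
```

```bash
python3 -m jog '[[[0,0,0.02,0,0,0],[0,0,0.013,0,0,0],[0,0,0.001,0,0,0],[0,0,0,0,0,0]]]' 0.04 && python3 -m jog '[[[0,0,0,0,0,0],[0,0,0,0,0,0],[0,0,0,0,0,0],[0,0,0,0,0,0],[0,0,0,0,0,0]]]' 0
python3 - <<'E'
from h import *
o=bot.get_obs();print(o['eef_pos'],o['ft_force'],R.from_quat(o['tool_rot']).as_matrix().round(3))
# plan: divider frame s(x), n(z) ; caddy-centred x, z above table (mm). pose=(gx,gz,theta) of grasp; divider grasp local (0,68)
def clear(gx,gz,th):
    t=np.radians(th); M=np.array([[np.cos(t),-np.sin(t)],[np.sin(t),np.cos(t)]])
    f=lambda pts:(np.array([gx,gz])+(np.array(pts)-[0,68])@M.T)
    from itertools import product
    def box(a,b,c,d):
        return f([(x,z) for x in np.linspace(a,b,121) for z in np.linspace(c,d,15)])
    P=np.vstack([box(-120,120,0,36),box(-28,28,0,84),box(-14,14,50,122),box(-45,45,122,220)])
    obs=[(-165,-100,100,104),(100,165,100,104),(-170,-155,0,104),(155,170,0,104),(-170,170,-50,6),(-63,-53,6,26),(53,63,6,26)]
    best=[]
    for x0,x1,z0,z1 in obs:
        dx=np.maximum.reduce([x0-P[:,0],P[:,0]-x1,0*P[:,0]]);dz=np.maximum.reduce([z0-P[:,1],P[:,1]-z1,0*P[:,1]])
        best.append(np.hypot(dx,dz).min().round(1))
    return best
def path(w):
    for a,b in zip(w,w[1:]):
        m=min(([min(clear(*p)),p.round(0).tolist(),int(np.argmin(clear(*p)))] for p in np.linspace(a,b,9)),key=lambda r:r[0]); print(a,b,m)
path([np.array(p,float) for p in [(6,74,0),(6,104,0),(-22,106,0),(-22,112,5),(-22,116,10),(-22,120,15),(-20,124,20),(-16,128,25),(-8,135,27),(10,155,27),(10,210,27),(10,230,15),(0,240,0)]])
E
```

```text
clock: 3.08
eef_pos: [0.5742, 0.0518, 0.0592]
tool_rot: [0.003, 1.0, 0.0, 0.003]
ft_force: [-0.1, -0.9, 0.8]
grip_width: 0.0403
clock: 3.7
eef_pos: [0.5752, 0.0519, 0.0601]
tool_rot: [0.004, 1.0, 0.0, 0.004]
ft_force: [0.3, -0.0, 0.2]
grip_width: 0.0093
[0.5752307  0.05186274 0.06010355] [ 0.33149726 -0.00936165  0.22323304] [[-1.     0.007  0.009]
 [ 0.007  1.     0.   ]
 [-0.009  0.    -1.   ]]
[ 6. 74.  0.] [  6. 104.   0.] [np.float64(0.0), [6.0, 74.0, 0.0], 4]
[  6. 104.   0.] [-22. 106.   0.] [np.float64(10.0), [6.0, 104.0, 0.0], 5]
[-22. 106.   0.] [-22. 112.   5.] [np.float64(9.4), [-22.0, 112.0, 5.0], 1]
[-22. 112.   5.] [-22. 116.  10.] [np.float64(0.0), [-22.0, 115.0, 9.0], 1]
[-22. 116.  10.] [-22. 120.  15.] [np.float64(0.0), [-22.0, 116.0, 10.0], 1]
[-22. 120.  15.] [-20. 124.  20.] [np.float64(0.0), [-22.0, 120.0, 15.0], 1]
[-20. 124.  20.] [-16. 128.  25.] [np.float64(0.0), [-20.0, 124.0, 20.0], 1]
[-16. 128.  25.] [ -8. 135.  27.] [np.float64(2.9), [-16.0, 128.0, 25.0], 1]
[ -8. 135.  27.] [ 10. 155.  27.] [np.float64(4.2), [-8.0, 135.0, 27.0], 5]
[ 10. 155.  27.] [ 10. 210.  27.] [np.float64(14.3), [10.0, 155.0, 27.0], 5]
[ 10. 210.  27.] [ 10. 230.  15.] [np.float64(24.3), [10.0, 220.0, 21.0], 0]
[ 10. 230.  15.] [  0. 240.   0.] [np.float64(31.5), [10.0, 230.0, 15.0], 0]
```

Gripped, width 9.3 mm. The grip is 4 mm off-centre and 5 mm high on the tab, so I'll plan with that offset.

```bash
cat > plan.py <<'E'
import numpy as np
G=np.array([4.4,54.])   # TCP in divider frame
bx=lambda a,b,c,d:[(x,z) for x in np.linspace(a,b,61) for z in np.linspace(c,d,10)]
L=np.array(bx(-120,120,0,36)+bx(-28,28,0,84)+bx(-10,18,50,126)+bx(-41,50,126,220))-G
obs=[(-165,-100,100,104),(100,165,100,104),(-170,-155,0,104),(155,170,0,104),(-170,170,-50,6),(-63,-53,6,26),(53,63,6,26)]
def clear(x,z,th):  # TCP x rel. caddy centre, z above table
    t=np.radians(th); P=np.array([x,z])+L@np.array([[np.cos(t),-np.sin(t)],[np.sin(t),np.cos(t)]]).T
    r=[]
    for x0,x1,z0,z1 in obs:
        dx=np.maximum.reduce([x0-P[:,0],P[:,0]-x1,0*P[:,0]]);dz=np.maximum.reduce([z0-P[:,1],P[:,1]-z1,0*P[:,1]])
        r.append(np.hypot(dx,dz).min())
    return min(r),int(np.argmin(r))
def path(w):
    w=np.array(w,float)
    for a,b in zip(w,w[1:]):
        print(a,b,min([(round(clear(*p)[0],1),clear(*p)[1],p.round(0).tolist()) for p in np.linspace(a,b,9)]))
E
python3 - <<'E'
from plan import *
for th in range(0,34,4):
    b=max((clear(x,z,th)+(x,z) for x in range(-60,50,2) for z in range(76,150,2)),key=lambda r:r[0]); print(th,b)
E
```

```text
0 (np.float64(18.0), 5, -12, 98)
4 (np.float64(12.755327956753831), 5, -18, 96)
8 (np.float64(9.06561560550934), 1, -24, 96)
12 (np.float64(9.060848903434248), 2, -28, 98)
16 (np.float64(9.338835703649494), 1, 24, 148)
20 (np.float64(14.717508063243264), 1, 20, 148)
24 (np.float64(20.870745501325583), 1, 6, 144)
28 (np.float64(23.385045407338502), 5, -2, 146)
32 (np.float64(23.112696116425134), 0, -20, 144)
```

```bash
python3 - <<'E'
from plan import *
path([(10,60,0),(10,96,0),(-12,97,0),(-18,96,4),(-24,96,8),(-28,98,12),(-28,104,16),(-25,110,20),(-20,120,24),(-12,130,28),(-4,146,28),(-4,200,28),(-4,215,14),(4,220,0)])
E
```

```text
[10. 60.  0.] [10. 96.  0.] (np.float64(0.0), 4, [10.0, 60.0, 0.0])
[10. 96.  0.] [-12.  97.   0.] (np.float64(16.0), 5, [10.0, 96.0, 0.0])
[-12.  97.   0.] [-18.  96.   4.] (np.float64(12.8), 5, [-18.0, 96.0, 4.0])
[-18.  96.   4.] [-24.  96.   8.] (np.float64(9.1), 1, [-24.0, 96.0, 8.0])
[-24.  96.   8.] [-28.  98.  12.] (np.float64(8.6), 1, [-25.0, 96.0, 9.0])
[-28.  98.  12.] [-28. 104.  16.] (np.float64(6.4), 1, [-28.0, 104.0, 16.0])
[-28. 104.  16.] [-25. 110.  20.] (np.float64(0.0), 1, [-25.0, 109.0, 20.0])
[-25. 110.  20.] [-20. 120.  24.] (np.float64(0.0), 1, [-25.0, 110.0, 20.0])
[-20. 120.  24.] [-12. 130.  28.] (np.float64(9.4), 1, [-20.0, 120.0, 24.0])
[-12. 130.  28.] [ -4. 146.  28.] (np.float64(14.0), 5, [-12.0, 130.0, 28.0])
[ -4. 146.  28.] [ -4. 200.  28.] (np.float64(0.0), 0, [-4.0, 173.0, 28.0])
[ -4. 200.  28.] [ -4. 215.  14.] (np.float64(4.3), 0, [-4.0, 206.0, 23.0])
[ -4. 215.  14.] [  4. 220.   0.] (np.float64(28.5), 0, [-4.0, 215.0, 14.0])
```

```bash
python3 -m jog '[[[0,0,-0.005,0,0.3,0],[0,0,-0.008,0,0,0],[0,0,-0.008,0,0,0],[0,0,-0.008,0,0,0],[0,0,-0.006,0,0,0],[0,0,0,0,0,0],[0,0,0,0,0,0]]]' 0
python3 -c "
from h import *
o=bot.get_obs();print(o['eef_pos'],R.from_quat(o['tool_rot']).as_matrix().round(3))
c=snap('wrist');b=snap('side');cv2.imwrite('pics/l.png',np.hstack([c['pixels'][:,:,::-1],cv2.resize(b['pixels'][130:300,180:410,::-1],(512,384))])[:, :800+224]); i=cv2.imread('pics/l.png');cv2.imwrite('pics/l.png',cv2.resize(i,(800,300)))"
```

```text
clock: 4.58
eef_pos: [0.5753, 0.0519, 0.0981]
tool_rot: [0.004, 1.0, 0.0, 0.002]
ft_force: [0.3, -0.2, -1.8]
grip_width: 0.0089
[0.5753179  0.05194729 0.09807772] [[-1.     0.007  0.004]
 [ 0.007  1.     0.   ]
 [-0.004  0.    -1.   ]]
```

View pics/l.png

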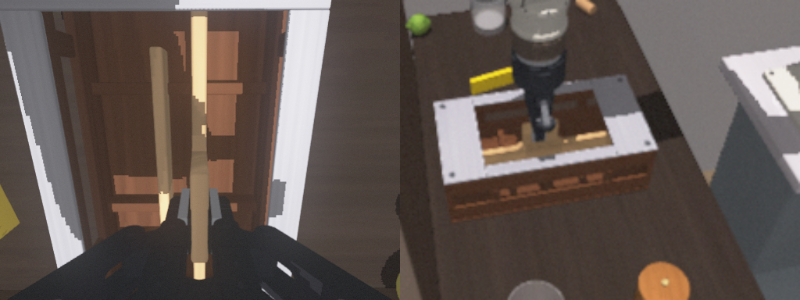

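Left half: the long divider (200, 10–280) is lifted and held, with the spare (160, 50–220) left in its slots. Right half: the caddy has not moved. Next I'll find a waypoint path with better clearance.

```bash
python3 - <<'E'
from plan import *
import heapq
from functools import lru_cache
X=range(-60,62,3);Z=range(84,222,3);T=range(0,40,4)
C=lru_cache(None)(lambda x,z,t:clear(x,z,t)[0])
s=(9,99,0);g=(0,219,0)
pq=[(0,s)];D={s:0};pr={}
while pq:
    d,n=heapq.heappop(pq)
    if n==g:break
    if d>D[n]:continue
    for dx in(-3,0,3):
        for dz in(-3,0,3):
            for dt in(-4,0,4):
                m=(n[0]+dx,n[1]+dz,n[2]+dt)
                if m==n or m[0] not in X or m[1] not in Z or m[2] not in T:continue
                c=C(*m)
                if c<7:continue
                e=d+(abs(dx)+abs(dz)+abs(dt))*(1+(10/c)**3)
                if e<D.get(m,9e9):D[m]=e;pr[m]=n;heapq.heappush(pq,(e,m))
p=[n]
while p[-1]!=s:p.append(pr[p[-1]])
for q in p[::-1]:print(q,round(C(*q)),end='; ')
E
```

```text
(9, 99, 0) 19; (6, 99, 0) 19; (3, 99, 0) 19; (0, 99, 0) 19; (-3, 99, 0) 19; (-6, 99, 0) 19; (-9, 99, 0) 19; (-12, 99, 0) 19; (-15, 99, 0) 16; (-18, 99, 0) 13; (-21, 99, 4) 11; (-24, 99, 4) 8; (-24, 99, 8) 8; (-27, 99, 12) 9; (-30, 102, 16) 9; (-30, 105, 16) 8; (-33, 105, 16) 7; (-36, 108, 20) 8; (-36, 111, 20) 8; (-36, 114, 20) 8; (-36, 117, 24) 11; (-33, 120, 24) 14; (-33, 123, 24) 16; (-30, 126, 24) 19; (-27, 129, 24) 21; (-27, 132, 24) 18; (-24, 135, 28) 23; (-24, 138, 28) 20; (-24, 141, 32) 23; (-21, 144, 32) 23; (-18, 144, 32) 22; (-15, 147, 32) 23; (-12, 150, 32) 22; (-9, 150, 32) 23; (-6, 153, 32) 23; (-3, 153, 32) 22; (0, 156, 32) 23; (3, 159, 32) 23; (3, 162, 32) 20; (3, 165, 36) 22; (3, 168, 36) 24; (3, 171, 36) 21; (3, 174, 36) 19; (3, 177, 36) 17; (3, 180, 36) 15; (3, 183, 36) 14; (3, 186, 36) 13; (3, 189, 36) 13; (3, 192, 36) 13; (3, 195, 36) 13; (3, 198, 36) 14; (3, 201, 36) 16; (3, 204, 36) 18; (3, 207, 36) 19; (3, 210, 36) 21; (3, 213, 36) 23; (3, 216, 36) 25; (3, 219, 36) 27; (3, 219, 32) 24; (3, 219, 28) 21; (3, 219, 24) 19; (3, 219, 20) 22; (3, 219, 16) 29; (3, 219, 12) 36; (3, 219, 8) 44; (3, 219, 4) 52; (3, 219, 0) 61; (0, 219, 0) 61;
```

```bash
cat > st.py <<'E'
from h import *
from plan import clear
o=bot.get_obs();p=o['eef_pos'];M=R.from_quat(o['tool_rot']).as_matrix()
x,z,t=(p[0]-.565)*1e3,p[2]*1e3,np.degrees(np.arctan2(M[0,2],-M[2,2]))
print('x %.1f y %.1f z %.1f th %.1f'%(x,p[1]*1e3,z,t),'yaw %.2f roll %.2f'%(np.degrees(M[1,0]),np.degrees(M[1,2])),'F',o['ft_force'].round(1),'T',o['ft_torque'].round(2),'w %.4f'%o['grip_width'],'clear',clear(x,z,t),'j',o['joint_pos'].round(2))
E
python3 -m jog '[[[0.007,0,0,0,0,0],[0.007,0,0,0,0,0],[0.007,0,0,0,0,0],[0.006,0,0,0,0,0],[0.002,0,0,0,-2,0],[0.003,0,0,0,-2,0],[0,0,0,0,0,0]]]' 0; python3 st.py
```

```text
clock: 5.55
eef_pos: [0.5391, 0.0521, 0.0969]
tool_rot: [0.003, 0.999, -0.0, 0.036]
ft_force: [0.7, -0.3, -0.9]
grip_width: 0.0093
x -25.9 y 52.1 z 96.9 th 4.2 yaw 0.40 roll -0.02 F [ 0.7 -0.3 -0.9] T [-0.01  0.11  0.03] w 0.0093 clear (np.float64(6.321427119075395), 2) j [ 0.1   0.37 -0.19  0.94 -0.01  0.11]
```

```bash
python3 -m jog '[[[0,0,-0.0005,0,-2,0],[0,0,-0.0005,0,-2,0],[0.0002,0,-0.0005,0,-2,0],[0.0002,0,-0.0005,0,-2,0],[0.0005,0,-0.0011,0,-2,0],[0.0005,0,-0.0011,0,-2,0],[0,0,0,0,0,0]]]' 0; python3 st.py
```

```text
clock: 6.42
eef_pos: [0.5387, 0.0523, 0.102]
tool_rot: [0.004, 0.99, -0.0, 0.143]
ft_force: [0.5, 0.1, -0.8]
grip_width: 0.0093
x -26.3 y 52.3 z 102.0 th 16.4 yaw 0.39 roll -0.09 F [ 0.5  0.1 -0.8] T [-0.01  0.34  0.01] w 0.0093 clear (np.float64(4.997349028373767), 1) j [ 0.12  0.23 -0.42  0.63 -0.03  0.12]
```

```bash
python3 -m jog '[[[0.0024,0,-0.002,0,0,0],[0.0024,0,-0.002,0,-0.5,0],[0.0012,0,-0.0027,0,-1.5,0],[0.0012,0,-0.0028,0,-1.8,0],[0,0,0,0,0,0]]]' 0; python3 st.py
```

```text
clock: 7.05
eef_pos: [0.5292, 0.0524, 0.1097]
tool_rot: [0.004, 0.984, -0.0, 0.177]
ft_force: [0.2, -0.2, -0.5]
grip_width: 0.009
x -35.8 y 52.4 z 109.7 th 20.4 yaw 0.40 roll -0.12 F [ 0.2 -0.2 -0.5] T [-0.02  0.38 -0.02] w 0.0090 clear (np.float64(8.653243638217793), 1) j [ 0.12  0.16 -0.51  0.54 -0.05  0.12]
```

```bash
python3 -m jog '[[[-0.0016,0,-0.0045,0,-2,0],[-0.0015,0,-0.0037,0,-2,0],[-0.0048,0,-0.0034,0,0,0],[-0.008,0,-0.004,0,0,0],[-0.005,0,-0.003,0,-3,0],[-0.004,0,-0.004,0,-3,0],[-0.003,0,-0.003,0,-2,0],[0,0,0,0,0,0]]]' 0; python3 st.py
python3 -c "
from h import *
b=snap('side');c=snap('scene');cv2.imwrite('pics/m.png',cv2.resize(np.hstack([b['pixels'][90:300,160:440,::-1],c['pixels'][90:300,120:400,::-1]]),(800,300)))"
```

```text
clock: 8.05
eef_pos: [0.5498, 0.0526, 0.1503]
tool_rot: [0.004, 0.959, -0.0, 0.284]
ft_force: [0.7, 0.4, -2.1]
grip_width: 0.0089
x -15.2 y 52.6 z 150.3 th 33.0 yaw 0.41 roll -0.18 F [ 0.7  0.4 -2.1] T [-0.01  0.61  0.03] w 0.0089 clear (np.float64(22.012394620561757), 0) j [ 0.14  0.05 -0.64  0.31 -0.08  0.12]
```

View pics/m.png

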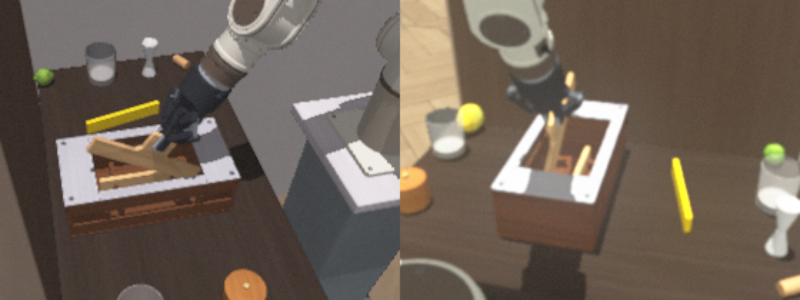

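The far end (90, 145 in the side view) is up through the opening and over the rim. The near end is inside and the spare is still in place. I'll draw it out along its length, then straight up.

```bash
python3 -m jog '[[[-0.0068,0,0.0004,0,0,0],[-0.0068,0,0.0004,0,-1,0],[-0.0065,0,0,0,-2,0],[-0.003,0,-0.004,0,0,0],[-0.005,0,-0.007,0,0,0],[0,0,0,0,0,0]]]' 0; python3 st.py
```

```text
clock: 8.9
eef_pos: [0.571, 0.0525, 0.1773]
tool_rot: [0.004, 0.951, -0.001, 0.31]
ft_force: [-0.4, 0.4, -1.6]
grip_width: 0.0093
x 6.0 y 52.5 z 177.3 th 36.2 yaw 0.43 roll -0.20 F [-0.4  0.4 -1.6] T [ 0.01  0.66 -0.  ] w 0.0093 clear (np.float64(19.369890615089595), 0) j [ 0.14  0.04 -0.61  0.3  -0.08  0.12]
```

```bash
python3 -m jog '[[[-0.005,0,-0.007,0,0,0],[-0.005,0,-0.007,0,0,0],[-0.005,0,-0.007,0,0,0],[-0.005,0,-0.007,0,0,0],[-0.005,0,-0.007,0,0,0],[0,0,0,0,0,0]]]' 0; python3 st.py
```

```text
clock: 9.65
eef_pos: [0.5709, 0.0525, 0.2246]
tool_rot: [0.004, 0.95, -0.0, 0.311]
ft_force: [-0.4, -0.0, -1.1]
grip_width: 0.009
x 5.9 y 52.5 z 224.6 th 36.2 yaw 0.43 roll -0.19 F [-0.4 -0.  -1.1] T [-0.02  0.65 -0.04] w 0.0090 clear (np.float64(32.3418918659066), 0) j [ 0.14 -0.02 -0.53  0.44 -0.08  0.12]
```

```bash
python3 -m jog '[[[0,0,0,0,4,0],[0,0,0,0,4,0],[0,0,0,0,4,0],[0,0,0,0,4,0],[0,0,0,0,4,0],[0,0,0,0,4,0],[0,0,0,0,4,0],[0,0,0,0,4,0],[0,0,0,0,3,0],[0,0,0,0,0,0]]]' 0; python3 st.py
```

```text
clock: 10.9
eef_pos: [0.569, 0.0522, 0.2196]
tool_rot: [0.004, 1.0, 0.0, -0.002]
ft_force: [-0.2, 0.2, 0.3]
grip_width: 0.0092
x 4.0 y 52.2 z 219.6 th -0.2 yaw 0.46 roll 0.06 F [-0.2  0.2  0.3] T [-0.01  0.01  0.01] w 0.0092 clear (np.float64(61.15548459465916), 1) j [0.09 0.39 0.19 1.37 0.   0.1 ]
```

```bash
python3 -m jog '[[[0,-0.004,0.005,0,0,0],[0,-0.004,0.006,0,0,0],[0,-0.004,0.006,0,0,0],[0,-0.004,0.003,0,0,0],[0,0,0,0,-0.2,0],[0,0,0,0,0,0],[0,0,0,0,0,0],[0,0,0,0,0,0],[0,0,0,0,0,0]]]' 0; python3 st.py
python3 - <<'E'
from h import *
w=snap('wrist');b=snap('side');c=snap('scene')
cv2.imwrite('pics/f.png',cv2.resize(np.hstack([b['pixels'][60:340,160:480,::-1],c['pixels'][90:370,100:420,::-1]]),(800,350)))
cv2.imwrite('pics/fw.png',w['pixels'][:,:,::-1])
# expected tips from TCP
o=bot.get_obs();p=o['eef_pos']
for s in(-120,120):
    q=p+np.array([s/1e3-.0044,0,-.054+.018]); print(s,'side',((proj(b,q)-[160,60])*1.25).round(0),'scene',((proj(c,q)-[100,90])*1.25).round(0))
for u in('open',):print([((proj(b,[x,y,.104])-[160,60])*1.25).round(0) for x in(.465,.665) for y in(-.0275,.0975)])
E
```

```text
clock: 12.02
eef_pos: [0.5677, 0.0351, 0.1986]
tool_rot: [0.004, 1.0, 0.0, 0.001]
ft_force: [0.7, -0.4, -1.3]
grip_width: 0.0093
x 2.7 y 35.1 z 198.6 th 0.1 yaw 0.46 roll 0.05 F [ 0.7 -0.4 -1.3] T [-0.01  0.03 -0.02] w 0.0093 clear (np.float64(40.31073524332038), 0) j [0.06 0.39 0.13 1.31 0.   0.07]
-120 side [184. 149.] scene [153. 130.]
120 side [ 72. 166.] scene [184.  73.]
[array([164., 150.]), array([180., 190.]), array([ 78., 163.]), array([ 87., 205.])]
```

View pics/f.png

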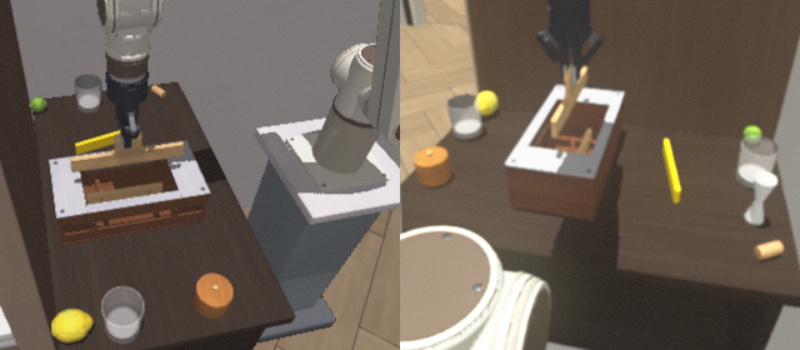

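View pics/fw.png

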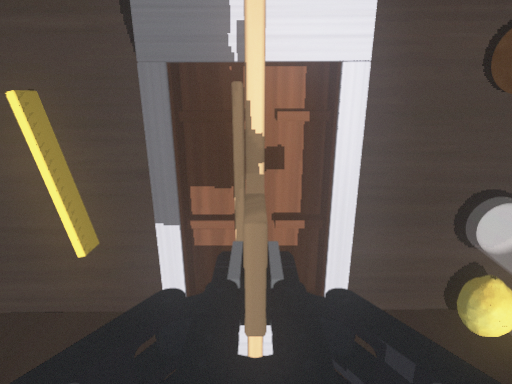

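The side view shows the divider's ends at about (184, 150) and (72, 163), against predicted (184, 149) and (72, 166). So it is level, held, and about 40 mm above the rim. The spare is still in its slots, and the caddy, glasses, pot and measure have not moved. Handing in.

```bash
python3 -c "
from h import *
print(bot.get_obs()['joint_vel'].round(4)); print(bot.job_done())"
```

```text
[-0.0002  0.0018 -0.004   0.0011 -0.      0.0014]
the job is handed in; nothing more can be done
None
```

The long divider is out of the caddy and held level and still, about 40 mm above the rim and centred over the opening. I handed the job in at about 12 s of the 42 s allowed; it reports no verdict.

I gripped it by the tab and drew it up 38 mm out of the slots. I then slid it toward the near end and tilted it up to 36° so the far end came out through the opening first. After lifting it clear I levelled it.

- **Divider:** the last tool tilt was 0.1° and joint speeds were about zero. The grip width held at 9 mm throughout, and both divider ends were within about 3 px of where I predicted them in the side view.
- **Forces:** readings between moves stayed at about 2 N, with no sign of contact.
- **Everything else:** in the last pictures the spare was still in its slots, and the caddy, glasses, measure and salt pot looked unmoved. I judged these by eye and did not re-measure them.
- **Off plan:** the grip landed about 4 mm off the tab's centre and 5 mm high, so I replanned with that offset. One planned clearance shrank to about 5 mm at the far rim edge while tilting, with no contact felt.

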